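# Clear the pile off a planed rail and rest the rail for finishing

### The arm

A 7-joint arm with a two-finger parallel gripper is mounted at the origin on a cart in front of the work surface, level with it; the furniture and walls round the work are solid. World frame = base frame: x ahead of the robot, y to its left, z up, the work surface at z = 0. Lengths are in m, angles in rad, forces in N, time in s.
With the tool pointing down it reaches from about 0.375 to 0.925 m from the base axis. Payload 3.1 kg.
Tool frame: the origin (TCP) lies on the centre line of the jaws, within the pads' length; the fingertips stand 14 mm ahead of it and the grasp point (between the pads) lies 5 mm behind it; z points along the fingers, y is the line along which they close (so a half turn about z gives the same grasp; the last joint's range is limited). The gripper opens to 85 mm and grips with 20 to 120 N. Pads are 22 mm wide; open, the fingers measure 114 mm over their backs; the gripper's body (76 mm by 85 mm) begins 54 mm behind the grasp point. The pads swing forward as they close: fully open they stand 13 mm farther back than shut.
Start: joints at [1.017, 0.383, 0.044, 1.598, -0.018, 1.161, -0.05], TCP at [0.286, -0.584, 0.245] pointing down, gripper open.
Joint ranges: [-2.61, 2.61], [-0.41, 2.15], [-1.48, 1.57], [0, 2.5], [-1.57, 4.71], [0.05, 1.97], [-2.85, 2.85]. Speed limits (rad/s): [2.79, 2.79, 3.14, 3.14, 3.14, 3.14, 3.14].

### API

Orientations are given as a unit quaternion [x, y, z, w].
In Python, from bench import ctrl gives the robot as it stands. Calls block until the motion is done:
- ctrl.move_ptp(position, orientation): joint-space move of the TCP to a pose.
- ctrl.movel(position, orientation=None, speed=0.15): straight line of the TCP; orientation=None keeps the orientation; speed is the mean speed in m/s.
- ctrl.move_j(angles): joint-space move.
- ctrl.move_gripper(opening, effort=None): finger opening in m; effort is the grip in N (None keeps the last); returns when the fingers have stopped.
- ctrl.pause(seconds).
- ctrl.inverse_kinematics(position, orientation): joint angles nearest the present ones, or None.
- ctrl.read_camera(name): name is "scene" or "top" or "wrist"; returns (picture, depth): 480x640x3 uint8, red, green, blue; 480x640 float32, m along the optical axis (not along the pixel's ray), 0 where there is no reading.
- ctrl.camera_params(name): a dict with "K" (3x3 intrinsics, pixels), "dist_coeffs" ([k1, k2, p1, p2, k3] as OpenCV has them; the pictures are not rectified), "camera_from_world" (4x4, takes a point from world to camera coordinates). Camera axes: x right, y down, z forward; pixel columns grow to the right and rows downward; lengths in m; the calibration is good to about 2 mm. A picture is of the moment at which its call begins: read the wrist's pose just before it. camera_params takes no time and is no camera call; for the wrist camera it gives the pose at the moment of the call.
A pose or a line that the arm cannot do raises ctrl.MotionError and nothing moves.
- ctrl.sign_off(): hands the job in; it is judged then, once.
Trained networks look in the newest picture that a camera, given by its name, has taken for a name from the list of things; names that differ only in an ending like _2 or _b are one class to them, and where a whole thing is asked for, a point or a joint stands for the part that bears it (a point fixed in the world has none). Each returns a list of dicts, best first, with "score" (0 to 1); they miss things now and then, are a little off and sometimes report something else, mostly with a low value. They report only what shows in the picture. A call takes as long as a camera call.
- ctrl.look_for(camera, name): "rect" ([left, top, right, bottom] in pixels, round what is visible of it).
- ctrl.outline_of(camera, name): "region" (480x640 bool, what is visible of it) and "rect" ([left, top, right, bottom] in pixels, round what is visible of it).
Readings, each from a call of its own:
- ctrl.read_time_s(): time.
- ctrl.read_qpos(): joint angles.
- ctrl.read_joint_vel(): joint speeds.
- ctrl.read_effort(): joint torques, N m.
- ctrl.read_eef_pos(): TCP position.
- ctrl.read_tcp_rot(): TCP orientation.
- ctrl.read_ft_force(): force on the tool from outside, world axes, zero at the start.
- ctrl.read_ft_torque(): the same for the moment, N m.
- ctrl.read_finger_gap(): finger opening in m.
- ctrl.read_grasp_force(): force on a finger pad.
Only numpy, scipy, OpenCV 4.12 (cv2) and the standard library are available. Lean on these libraries where they do the work, as an engineer would, in place of code of your own. Each camera call takes 0.05 s, during which the arm holds its last target. There are 200 camera calls.

### The job

The planed rail is wanted for oiling but lies under a pile. First clear it where it lies, keeping everything upright and leaving the rail in its place: the dark brown spectacle case goes flat into the low wooden tray, the green case flat into the longer card box and the little pin box upright into the shorter card box. Then lay the rail flat across the two bearers of the rest, lengthways and centred, and let go of everything.

Things in the scene. Friction and masses are not known exactly. Their poses are not given: they have to be found in the camera images.
- rail: planed light-wood rail, loose, flat on the bench under the pile. Body 270 mm long (x) x 56 mm wide (y) x 20 mm thick; a tenon 25 mm long, 36 mm wide, 10 mm thick at mid-thickness on each end (320 mm over all). About 0.22 kg. Origin: centre of its underside; z up. Green case and pin box stand on it, the spectacle case lies on the green case.
- green_case: green case, a closed flat box 57 mm (x) x 140 mm (y) x 26 mm high, about 0.2 kg, loose; origin at the centre of its underside, z up. Starts lying across the rail, near the rail's middle; its long y axis is within 0.12 rad of square to the rail, so both ends stick out beyond the rail.
- spectacle_case: dark brown spectacle case, closed, tapered, with a ridged top, 58 mm wide (x) x 150 mm long (y) x 30 mm high, about 0.06 kg, loose; origin at the centre of its underside, z up. Starts on top of the green case, lying roughly along the rail (crosswise on the green case). Grip it across its width at its middle.
- pin_box: small black-and-yellow box of pins, 50 mm (x) x 42 mm (y) x 56 mm high, about 0.12 kg, loose; origin at the centre of its underside, z up. Starts standing on the rail's robot-side end, next to the cases.
- rest: finishing rest, fixed: two cork-topped wooden bearers, each 40 mm (x) x 84 mm (y) x 45 mm high, centred 95 mm either side of the origin along its x (150 mm gap), joined low by a strip 30 mm wide, 12 mm high. Origin: on the bench at its centre; z up. The rail's length goes along the rest's x, its underside 45 mm above the origin.
- tray: low open wooden tray with grey lining, fixed: outside 128 mm (x) x 186 mm (y) x 16 mm high, inside 118 x 176 mm, inner floor 5 mm above its origin, walls 5 mm thick; origin at the centre of its underside, long axis y.
- long_box: the longer open card box, fixed and empty: outside 125 mm (x) x 199 mm (y) x 36 mm high, inside 120 x 194 mm, inner floor 2 mm above its origin, walls 2 mm; origin at the centre of its underside, long axis y.
- short_box: the shorter open card box, fixed and empty: outside 125 mm (x) x 146 mm (y) x 34 mm high, inside 120 x 142 mm, inner floor 2 mm above its origin, walls 2 mm; origin at the centre of its underside, long axis y.

How it is judged:
On the way:
1. The spectacle case lies in the tray, the green case in the longer box and the pin box stands in the shorter box, while the rail still lies where it was (x of spectacle_case in the frame of tray between -0.034 and 0.034 m and y of spectacle_case in the frame of tray between -0.03 and 0.03 m and z of spectacle_case in the frame of tray between -0.002 and 0.012 m and angle between each of spectacle_case, green_case, pin_box's own z axis and vertical below 0.12 rad and x of green_case in the frame of long_box between -0.034 and 0.034 m and y of green_case in the frame of long_box between -0.034 and 0.034 m and z of green_case in the frame of long_box between -0.005 and 0.009 m and x of pin_box in the frame of short_box between -0.042 and 0.042 m and y of pin_box in the frame of short_box between -0.055 and 0.055 m and z of pin_box in the frame of short_box between -0.005 and 0.009 m and distance of rail from where it was at the start of the episode below 0.04 m), for 0.2 s.
At the end, for the whole second after the job is handed in: Cases flat on the floors of tray and longer box, pin box upright on the floor of the shorter box (tilt under 7 degrees); rail flat on both bearers, middle within 35 mm lengthways and 15 mm sideways of the rest's centre and 8 degrees of its direction; all at rest (x of spectacle_case in the frame of tray between -0.034 and 0.034 m and y of spectacle_case in the frame of tray between -0.03 and 0.03 m and z of spectacle_case in the frame of tray between -0.002 and 0.012 m and angle between each of spectacle_case, green_case, pin_box's own z axis and vertical below 0.12 rad and x of green_case in the frame of long_box between -0.034 and 0.034 m and y of green_case in the frame of long_box between -0.034 and 0.034 m and z of green_case in the frame of long_box between -0.005 and 0.009 m and x of pin_box in the frame of short_box between -0.042 and 0.042 m and y of pin_box in the frame of short_box between -0.055 and 0.055 m and z of pin_box in the frame of short_box between -0.005 and 0.009 m and x of rail in the frame of rest between -0.035 and 0.035 m and y of rail in the frame of rest between -0.015 and 0.015 m and z of rail in the frame of rest between 0.039 and 0.051 m and angle between the x axis of rail and the x axis of rest, either way round below 0.14 rad and angle between rail's own z axis and vertical below 0.08 rad and linear speed of each of spectacle_case, green_case, pin_box, rail below 0.02 m/s); the robot touches nothing.
It fails at once if a case or the pin box is tipped over or dropped on its side (angle between any of spectacle_case, green_case, pin_box's own z axis and vertical above 0.8 rad).
It fails at once if the rail is moved away before it is cleared (distance of rail from where it was at the start of the episode above 0.06 m and not ((x of spectacle_case in the frame of tray between -0.034 and 0.034 m and y of spectacle_case in the frame of tray between -0.03 and 0.03 m and z of spectacle_case in the frame of tray between -0.002 and 0.012 m and angle between spectacle_case's own z axis and vertical below 0.12 rad) and (x of green_case in the frame of long_box between -0.034 and 0.034 m and y of green_case in the frame of long_box between -0.034 and 0.034 m and z of green_case in the frame of long_box between -0.005 and 0.009 m and angle between green_case's own z axis and vertical below 0.12 rad) and (x of pin_box in the frame of short_box between -0.042 and 0.042 m and y of pin_box in the frame of short_box between -0.055 and 0.055 m and z of pin_box in the frame of short_box between -0.005 and 0.009 m and angle between pin_box's own z axis and vertical below 0.12 rad))).
It also fails if it takes over 128 s, if anything falls off the work surface, if the arm or the gripper's body presses on something with over 40 N, if the wrist force passes 120 N, or if a joint passes its speed limit or range.

## Working session

There is one attempt and no reset: what is moved stays moved. The work goes in short steps, each a Python script; the robot and the scene stay as the last script left them, time stands still between calls to the robot, and variables do not carry over. Pictures are saved under pics/ and viewed, at most 14 in all, crops included, and the job is handed in when it is done.

```bash
ls; mkdir -p pics; cat > h.py <<'E'
import numpy as np, cv2
from bench import ctrl
from scipy.spatial.transform import Rotation as R
def cloud(cam):
    P=ctrl.camera_params(cam); im,d=ctrl.read_camera(cam)
    v,u=np.mgrid[0:480,0:640]
    n=cv2.undistortPoints(np.stack([u.ravel(),v.ravel()],1).astype(np.float64)[:,None],P["K"] if isinstance(P["K"],np.ndarray) else np.array(P["K"]),np.array(P["dist_coeffs"]))[:,0]
    z=d.ravel().astype(float); pc=np.c_[n*z[:,None],z]
    T=np.linalg.inv(np.array(P["camera_from_world"]))
    w=pc@T[:3,:3].T+T[:3,3]; w[z==0]=np.nan
    return im,w.reshape(480,640,3)
def save(im,name): cv2.imwrite("pics/"+name,im[:,:,::-1])
def down(yaw):  # tool z down, tool y (closing line) at angle yaw in world
    y=np.array([np.cos(yaw),np.sin(yaw),0]); z=np.array([0,0,-1.]); x=np.cross(y,z)
    return R.from_matrix(np.c_[x,y,z]).as_quat()
E
cat > a.py <<'E'
from h import *
names="rail green_case spectacle_case pin_box rest tray long_box short_box".split()
for cam in("top","scene"):
    im,w=cloud(cam); save(im,cam+"0.png"); np.save(cam+".npy",w)
    for n in names:
        for o in ctrl.outline_of(cam,n)[:2]:
            m=o["region"]&np.isfinite(w[...,2]); p=w[m]
            if len(p)<10: continue
            top=p[p[:,2]>np.percentile(p[:,2],90)-.008]
            c,s,a=cv2.minAreaRect((top[:,:2]*1000).astype(np.float32))
            print(cam,n,round(o["score"],2),[int(x) for x in o["rect"]],"ztop %.3f"%np.percentile(p[:,2],90),np.round(c),np.round(s),round(a,1))
print(ctrl.read_time_s())
E
python3 a.py
```

```text
bench.py
pics
top rail 0.58 [442, 162, 468, 296] ztop 0.023 [ 546. -417.] [317.  56.] 1.6
top green_case 0.92 [425, 205, 487, 231] ztop 0.049 [ 567. -417.] [ 55. 142.] 1.5
top spectacle_case 0.63 [442, 182, 472, 247] ztop 0.076 [ 569. -410.] [145.  56.] 4.6
top pin_box 0.44 [427, 203, 491, 232] ztop 0.049 [ 567. -417.] [ 55. 142.] 1.5
top pin_box 0.32 [353, 217, 411, 301] ztop 0.013 [ 464. -247.] [196. 126.] 0.1
top rest 0.93 [173, 166, 212, 267] ztop 0.048 [555. 209.] [228.  83.] 1.4
top tray 0.59 [294, 223, 349, 300] ztop 0.015 [458. -99.] [128. 186.] 89.5
top long_box 0.66 [353, 216, 412, 302] ztop 0.020 [ 464. -248.] [197. 127.] 0.2
top long_box 0.42 [442, 183, 470, 244] ztop 0.076 [ 569. -410.] [145.  55.] 4.6
top short_box 0.69 [230, 228, 288, 293] ztop 0.019 [453.  49.] [124. 145.] 86.7
scene rail 0.85 [393, 177, 476, 237] ztop 0.023 [ 551. -416.] [301.  62.] 1.3
scene green_case 0.96 [407, 178, 462, 212] ztop 0.049 [ 549. -412.] [140.  89.] 89.1
scene spectacle_case 0.61 [405, 167, 462, 203] ztop 0.077 [ 568. -409.] [143.  55.] 6.0
scene pin_box 0.94 [460, 197, 490, 230] ztop 0.079 [ 238. -228.] [ 52. 604.] 45.5
scene rest 0.7 [403, 178, 465, 210] ztop 0.049 [ 549. -414.] [ 90. 141.] 1.2
scene rest 0.67 [151, 239, 239, 332] ztop 0.047 [554. 210.] [233.  83.] 1.8
scene tray 0.61 [300, 235, 403, 308] ztop 0.016 [456. -90.] [152. 193.] 89.6
scene long_box 0.73 [354, 206, 457, 276] ztop 0.033 [ 289. -171.] [191. 619.] 66.5
scene short_box 0.78 [246, 254, 334, 325] ztop 0.031 [453.  49.] [128. 155.] 86.3
0.9
```

View pics/top0.png

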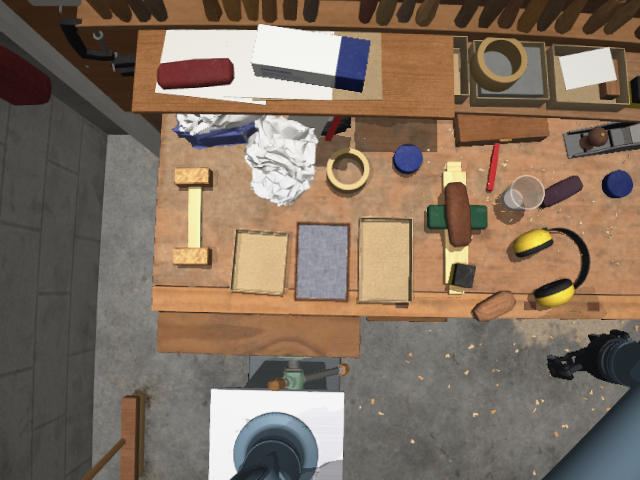

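View pics/scene0.png

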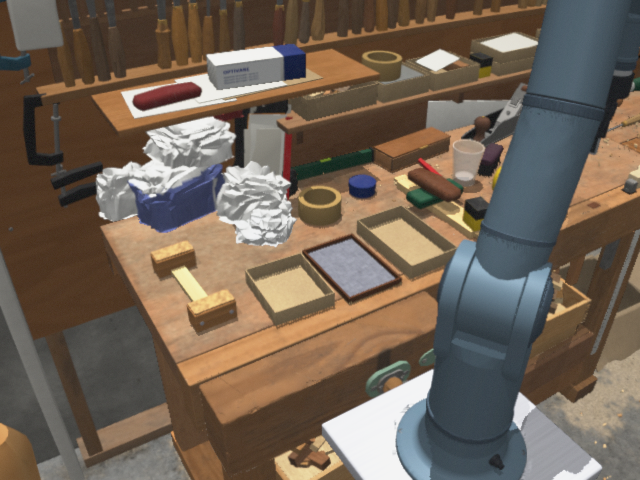

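```bash
python3 - <<'E'
import numpy as np,cv2
w=np.load("top.npy")
def rect(xl,yl,zl,n):
    m=np.isfinite(w[...,2])
    for i,l in enumerate((xl,yl,zl)): m&=(w[...,i]>l[0])&(w[...,i]<l[1])
    p=w[m]; print(n,len(p),[np.round(x,1) for x in cv2.minAreaRect((p[:,:2]*1000).astype(np.float32))],"z",np.median(p[:,2]).round(4))
rect((.38,.47),(-.48,-.36),(.035,.12),"pin")
rect((.38,.72),(-.48,-.36),(.012,.03),"rail")
rect((.3,.65),(-.36,-.16),(.008,.05),"long")
rect((.3,.6),(-.2,0),(.008,.05),"tray")
rect((.3,.6),(-.05,.15),(.008,.05),"short")
rect((.3,.6),(-.33,-.16),(-.01,.05),"long all")
p=w[(np.abs(w[...,0]-.46)<.02)&(np.abs(w[...,1]+.41)<.08)];
q=w[150:310:1,456];print(np.round(q[::3],3).tolist())
E
```

```text
pin 515 [array([ 429.7, -422. ]), array([45.1, 50.9]), np.float64(80.0)] z 0.076
rail 1145 [array([ 546.4, -417.4]), array([318.1,  57.2]), np.float64(1.6)] z 0.0195
long 1049 [array([ 507.1, -259.8]), array([199.8, 283.6]), np.float64(89.6)] z 0.0335
tray 1750 [array([482.3, -99.7]), array([198.7, 234.4]), np.float64(89.9)] z 0.0124
short 870 [array([482. ,  38.8]), array([235.5, 176.2]), np.float64(1.3)] z 0.0208
long all 8006 [array([ 450.7, -245. ]), array([170. , 298.5]), np.float64(90.0)] z 0.0021
[[0.741, -0.427, -0.006], [0.733, -0.426, -0.004], [0.724, -0.425, -0.0], [0.716, -0.424, 0.002], [0.705, -0.421, 0.013], [0.697, -0.42, 0.016], [0.69, -0.42, 0.017], [0.682, -0.42, 0.015], [0.673, -0.418, 0.022], [0.666, -0.418, 0.022], [0.658, -0.418, 0.025], [0.641, -0.406, 0.068], [0.633, -0.405, 0.071], [0.626, -0.405, 0.071], [0.619, -0.405, 0.071], [0.612, -0.405, 0.071], [0.605, -0.404, 0.075], [0.598, -0.404, 0.073], [0.591, -0.404, 0.073], [0.584, -0.404, 0.074], [0.577, -0.404, 0.073], [0.57, -0.404, 0.074], [0.563, -0.403, 0.077], [0.556, -0.404, 0.072], [0.549, -0.404, 0.073], [0.542, -0.403, 0.075], [0.536, -0.405, 0.069], [0.529, -0.403, 0.074], [0.522, -0.404, 0.073], [0.515, -0.405, 0.069], [0.509, -0.406, 0.066], [0.502, -0.405, 0.07], [0.496, -0.409, 0.054], [0.492, -0.417, 0.023], [0.485, -0.418, 0.019], [0.477, -0.417, 0.024], [0.47, -0.418, 0.022], [0.463, -0.418, 0.019], [0.454, -0.405, 0.07], [0.446, -0.403, 0.077], [0.44, -0.403, 0.077], [0.433, -0.403, 0.075], [0.426, -0.404, 0.074], [0.419, -0.403, 0.077], [0.413, -0.402, 0.078], [0.406, -0.409, 0.053], [0.399, -0.419, 0.019], [0.392, -0.42, 0.015], [0.385, -0.423, 0.003], [0.378, -0.424, 0.0], [0.371, -0.425, -0.003], [0.364, -0.424, 0.002], [0.356, -0.424, 0.001], [0.349, -0.424, 0.002]]
```

```bash
cat >> h.py <<'E'
def st(t): print(t,"gap %.3f F %.1f t %.1f"%(ctrl.read_finger_gap(),ctrl.read_grasp_force(),ctrl.read_time_s()),np.round(ctrl.read_eef_pos(),3),np.round(ctrl.read_ft_force(),1))
E
python3 - <<'E'
from h import *
w=np.load("top.npy"); z=w[...,2]
for a,b in((.1,.15),(.15,.19),(.19,.23),(.23,.27),(.27,.33)):
    for x in np.arange(.6,.96,.04):
        m=(w[...,1]>a)&(w[...,1]<b)&(w[...,0]>x)&(w[...,0]<x+.04)
        print("%.2f"%(np.nanmax(z[m]) if m.any() else -1),end=" ")
    print(a)
m=(abs(w[...,1])<.5)&(w[...,0]>.35)&(w[...,0]<.72); print("max",np.nanmax(z[m]))
p=[(.569,-.410,.30,94.6),(.458,-.099,.2,89.5),(.567,-.417,.2,1.5),(.464,-.247,.2,90.2),(.43,-.422,.2,80),(.453,.049,.2,80),(.546,-.417,.017,91.6),(.545,.209,.06,91.4),(.545,.209,.2,91.4)]
for x,y,zz,a in p:
  for k in(0,180):
    q=ctrl.inverse_kinematics([x,y,zz],down(np.radians(a+k))); print(x,y,a+k,None if q is None else np.round(q,2))
E
```

```text
0.01 0.01 0.31 0.34 0.34 0.34 0.41 0.36 -1.00 0.1
0.05 0.05 0.30 0.34 0.34 0.33 0.41 0.40 -1.00 0.15
0.05 0.05 0.30 0.34 0.34 0.31 0.41 0.40 -1.00 0.19
0.05 0.05 0.30 0.31 0.31 0.31 0.41 0.40 -1.00 0.23
0.01 0.01 0.01 0.01 0.01 0.01 0.46 0.40 0.21 0.27
max 0.30631809060998383
0.569 -0.41 94.6 [ 0.92  0.5  -0.51  1.37  0.24  1.33  2.06]
0.569 -0.41 274.6 [ 0.57  0.45 -0.01  1.39  0.01  1.3  -0.93]
0.458 -0.099 89.5 [ 0.69  0.13 -0.59  2.04  0.09  0.99  1.61]
0.458 -0.099 269.5 [ 0.41  0.11 -0.3   2.05  0.04  0.99 -1.49]
0.567 -0.417 1.5 [ 0.75  0.54 -0.25  1.48  0.14  1.14  0.51]
0.567 -0.417 181.5 [ 0.39  0.53  0.26  1.5  -0.15  1.13 -2.44]
0.464 -0.247 90.2 [ 0.88  0.24 -0.52  1.92  0.14  1.02  1.87]
0.464 -0.247 270.2 [ 0.51  0.2  -0.11  1.94  0.03  1.   -1.18]
0.43 -0.422 80 [ 1.07  0.38 -0.45  1.74  0.18  1.07  1.96]
0.43 -0.422 260 [ 0.67  0.34  0.05  1.76 -0.02  1.04 -1.02]
0.453 0.049 80 [ 0.54  0.12 -0.77  2.06  0.1   0.99  1.12]
0.453 0.049 260 [ 0.35  0.1  -0.57  2.07  0.06  0.99 -2.  ]
0.546 -0.417 91.6 [ 0.93  0.76 -0.47  1.61  0.42  0.88  1.9 ]
0.546 -0.417 271.6 [ 0.59  0.7   0.01  1.63 -0.    0.81 -0.95]
0.545 0.209 91.4 [ 0.24  0.66 -0.85  1.85  0.62  0.91  0.69]
0.545 0.209 271.4 [ 0.03  0.56 -0.58  1.86  0.41  0.83 -2.3 ]
0.545 0.209 91.4 [ 0.33  0.48 -0.96  1.77  0.43  1.12  0.82]
0.545 0.209 271.4 [ 0.21  0.42 -0.79  1.77  0.33  1.09 -2.24]
```

```bash
python3 - <<'E'
import numpy as np
for c in("top","scene"):
  w=np.load(c+".npy"); print(c)
  for y in np.arange(-.5,.35,.05):
    print("%5.2f |"%y,end=" ")
    for x in np.arange(.48,.86,.03):
        m=(w[...,1]>y)&(w[...,1]<y+.05)&(w[...,0]>x)&(w[...,0]<x+.03)
        print("%5.2f"%(np.nanmax(w[m][:,2]) if m.any() else -1),end=" ")
    print()
E
```

```text
top
-0.50 |  0.01  0.04  0.05  0.05  0.02  0.02  0.01  0.01  0.05  0.24  0.29  0.29  0.44 
-0.45 |  0.07  0.08  0.08  0.08  0.08  0.08  0.03  0.02  0.05  0.24  0.29  0.29  0.42 
-0.40 |  0.07  0.08  0.08  0.08  0.08  0.07  0.03  0.02  0.01  0.24  0.25  0.29  0.44 
-0.35 |  0.04  0.04  0.05  0.05  0.01  0.01  0.04  0.30  0.31  0.30  0.31  0.30  0.42 
-0.30 |  0.01  0.01  0.04  0.01  0.01  0.01  0.04  0.30  0.30  0.30  0.31  0.30  0.41 
-0.25 |  0.01  0.01  0.04  0.01  0.01  0.05  0.05  0.31  0.31  0.31  0.31  0.31  0.42 
-0.20 |  0.04  0.04  0.04  0.01  0.05  0.05  0.05  0.30  0.31  0.37  0.37  0.37  0.41 
-0.15 |  0.02  0.01  0.02  0.01  0.05  0.05  0.05  0.31  0.31  0.37  0.37  0.37  0.34 
-0.10 |  0.01  0.01  0.02  0.01  0.05  0.11  0.12  0.30  0.31  0.37  0.37  0.37  0.37 
-0.05 |  0.04  0.04  0.02  0.08  0.08  0.12  0.14  0.30  0.31  0.37  0.37  0.37  0.40 
-0.00 |  0.01  0.04  0.01  0.07  0.08  0.11  0.15  0.31  0.31  0.37  0.37  0.37  0.41 
 0.05 |  0.01  0.04  0.01  0.01  0.05  0.06  0.14  0.30  0.31  0.34  0.34  0.31  0.42 
 0.10 |  0.04  0.04  0.01  0.01  0.01  0.01  0.01  0
[... 1166 characters left out ...]
0.43 
-0.05 |  0.04  0.04  0.02  0.07  0.08  0.12  0.14  0.30  0.31  0.37  0.37  0.37  0.43 
-0.00 |  0.01  0.04  0.01  0.07  0.08  0.12  0.14  0.30  0.31  0.37  0.37  0.37  0.45 
 0.05 |  0.01  0.04  0.00  0.04  0.05  0.09  0.14  0.30  0.31  0.34  0.34  0.31  0.45 
 0.10 |  0.04  0.03  0.01  0.01  0.00  0.00  0.00  0.30  0.32  0.34  0.34 -1.00  0.45 
 0.15 |  0.05  0.02  0.02  0.02  0.04  0.05  0.05  0.30  0.33  0.34  0.34  0.31  0.43 
 0.20 |  0.05  0.02  0.02  0.02  0.04  0.05  0.05  0.30  0.33  0.34  0.33  0.31  0.44 
 0.25 |  0.01  0.01  0.01  0.01  0.04  0.05  0.05  0.30  0.30  0.30  0.30  0.30  0.45 
 0.30 |  0.00  0.00  0.00  0.00  0.00  0.01  0.00  0.01  0.01  0.01  0.01  0.53  0.53
```

```bash
cat >> h.py <<'E'
def pick(x,y,z,deg,op,force,up=.2):
    q=down(np.radians(deg)); ctrl.move_gripper(op,force)
    ctrl.move_ptp([x,y,up],q); ctrl.movel([x,y,z+.04],q,.25); ctrl.movel([x,y,z],q,.06); st("down")
    ctrl.move_gripper(0.0,force); st("closed")
    ctrl.movel([x,y,z+.03],q,.08); st("lifted"); ctrl.movel([x,y,up],q,.2)
def place(x,y,z,deg,op,up=.2):
    q=down(np.radians(deg)); ctrl.movel([x,y,up],q,.2); ctrl.movel([x,y,z+.02],q,.15); ctrl.movel([x,y,z],q,.03); st("at")
    ctrl.move_gripper(op); st("open"); ctrl.movel([x,y,z+.04],q,.06); ctrl.movel([x,y,up],q,.25)
E
python3 - <<'E'
from h import *
pick(.569,-.410,.065,274.6,.085,25)
im,w=cloud("wrist"); save(im,"w1.png"); im,w=cloud("top"); save(im,"t1.png"); np.save("top1.npy",w)
st("x")
E
```

```text
down gap 0.085 F 0.0 t 3.7 [ 0.569 -0.41   0.065] [-0.1 -0.2  0.4]
closed gap 0.056 F 27.0 t 4.1 [ 0.57  -0.41   0.066] [0.5 1.2 2.7]
lifted gap 0.056 F 26.7 t 4.6 [ 0.569 -0.41   0.096] [-1.3  0.2 -1. ]
x gap 0.056 F 26.7 t 5.4 [ 0.567 -0.409  0.197] [-0.3  1.  -1.8]
```

View pics/w1.png

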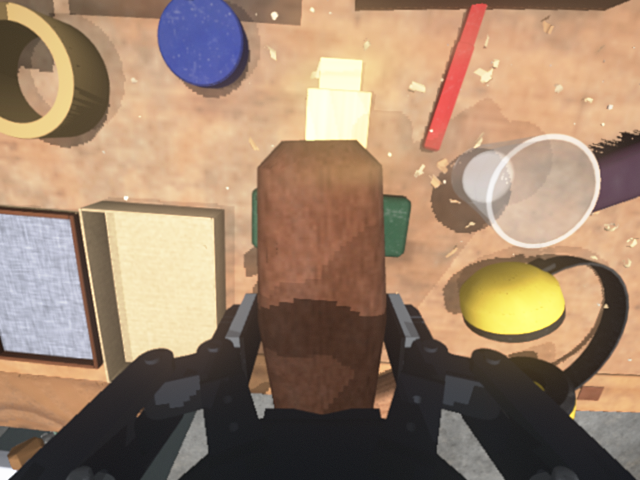

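```bash
python3 - <<'E'
from h import *
place(.458,-.099,.026,269.5,.075)
im,w=cloud("top"); save(im,"t2.png"); np.save("top2.npy",w)
for n in("spectacle_case","green_case","rail","tray"):
    for o in ctrl.outline_of("top",n)[:1]:
        p=w[o["region"]]; p=p[np.isfinite(p[:,2])]; t=p[p[:,2]>np.percentile(p[:,2],90)-.008]
        print(n,round(o["score"],2),[np.round(v,1) for v in cv2.minAreaRect((t[:,:2]*1000).astype(np.float32))],np.percentile(p[:,2],90).round(3))
E
```

```text
at gap 0.056 F 26.7 t 9.2 [ 0.458 -0.099  0.026] [-1.1  0.2 -1.3]
open gap 0.075 F 0.0 t 9.5 [ 0.458 -0.099  0.026] [-0.8  0.2 -0.5]
green_case 0.84 [array([ 566.4, -415.9]), array([ 56.9, 141.3]), np.float64(0.7)] 0.049
rail 0.67 [array([ 546. , -417.9]), array([317. ,  58.1]), np.float64(1.5)] 0.023
tray 0.56 [array([ 379.4, -148.4]), array([30.1, 30.1]), np.float64(11.7)] 0.019
```

```bash
python3 - <<'E'
from h import *
pick(.5665,-.4165,.039,1.1,.085,35)
ctrl.movel([.50,-.33,.2],down(np.radians(45)),.1)
ctrl.movel([.464,-.247,.2],down(np.radians(90.2)),.1)
im,w=cloud("top"); save(im,"t3.png"); np.save("top3.npy",w); im,w=cloud("wrist"); save(im,"w3.png")
st("x")
E
```

```text
down gap 0.085 F 0.0 t 14.8 [ 0.567 -0.417  0.039] [-0.7 -0.2  0.2]
closed gap 0.055 F 40.6 t 15.1 [ 0.568 -0.417  0.04 ] [ 0.2 -0.4  1.9]
lifted gap 0.055 F 40.1 t 15.7 [ 0.567 -0.417  0.07 ] [-0.7  0.9 -2.4]
x gap 0.055 F 40.1 t 18.9 [ 0.464 -0.248  0.2  ] [ 0.7 -0.6 -2.1]
```

View pics/w3.png

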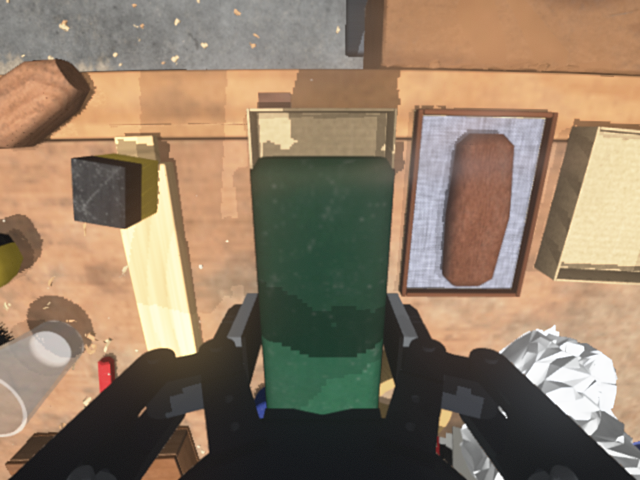

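View pics/t3.png

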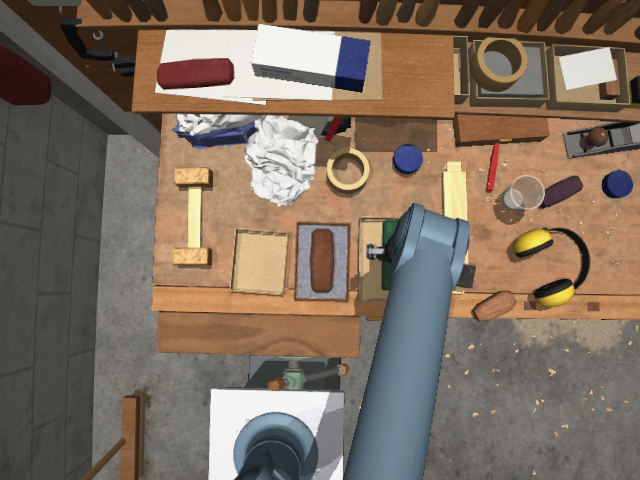

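```bash
python3 - <<'E'
from h import *
place(.464,-.247,.023,90.2,.07)
ctrl.move_ptp([.35,-.42,.2],down(np.radians(260)))
im,w=cloud("top"); save(im,"t4.png"); np.save("top4.npy",w)
m=np.isfinite(w[...,2])&(abs(w[...,0]-.43)<.05)&(abs(w[...,1]+.42)<.06)&(w[...,2]>.035)&(w[...,2]<.1)
p=w[m]; print("pin",len(p),[np.round(v,1) for v in cv2.minAreaRect((p[:,:2]*1000).astype(np.float32))] if len(p) else 0)
for n in("spectacle_case","green_case","rail","tray","long_box"):
    for o in ctrl.outline_of("top",n)[:1]:
        p=w[o["region"]]; p=p[np.isfinite(p[:,2])]; t=p[p[:,2]>np.percentile(p[:,2],90)-.008]
        print(n,round(o["score"],2),[np.round(v,1) for v in cv2.minAreaRect((t[:,:2]*1000).astype(np.float32))],np.percentile(p[:,2],90).round(3))
E
```

```text
at gap 0.055 F 40.1 t 21.1 [ 0.464 -0.247  0.023] [ 0.2  0.4 -1.7]
open gap 0.070 F 0.0 t 21.4 [ 0.465 -0.247  0.023] [ 0.6 -0.6 -0.9]
pin 518 [array([ 429.7, -421.9]), array([45. , 50.9]), np.float64(80.1)]
spectacle_case 0.63 [array([458.9, -98.7]), array([140.8,  53.9]), np.float64(1.3)] 0.036
green_case 0.71 [array([ 462.2, -246.3]), array([ 55.6, 137.8]), np.float64(89.8)] 0.031
rail 0.95 [array([ 546.1, -417.5]), array([317.2,  57.2]), np.float64(1.4)] 0.023
tray 0.91 [array([458.3, -98.7]), array([127.8, 186.4]), np.float64(89.5)] 0.017
long_box 0.62 [array([ 464.2, -247.9]), array([126.5, 197.5]), np.float64(90.0)] 0.03
```

View pics/t4.png

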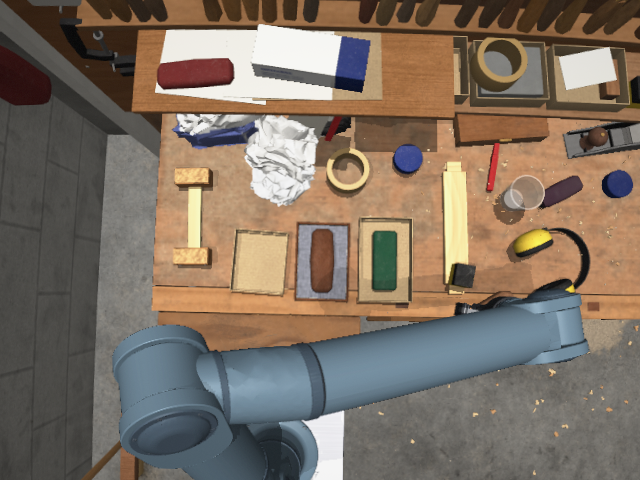

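Both cases lie centred: spectacle case at (322,260), green case at (385,261). The pin box is still on the rail at (463,275), so it goes next.

```bash
python3 - <<'E'
from h import *
pick(.43,-.422,.052,260,.08,30)
place(.453,.049,.036,265,.07)
ctrl.move_ptp([.47,-.40,.2],down(np.radians(271.5)))
im,w=cloud("top"); save(im,"t5.png"); np.save("top5.npy",w)
for n in("pin_box","short_box","rest","rail","spectacle_case","green_case"):
    for o in ctrl.outline_of("top",n)[:1]:
        p=w[o["region"]]; p=p[np.isfinite(p[:,2])]; t=p[p[:,2]>np.percentile(p[:,2],90)-.008]
        print(n,round(o["score"],2),[np.round(v,1) for v in cv2.minAreaRect((t[:,:2]*1000).astype(np.float32))],np.percentile(p[:,2],90).round(3))
st("x")
E
```

```text
down gap 0.080 F 0.0 t 27.2 [ 0.43  -0.422  0.052] [-0.1  0.5  0.9]
closed gap 0.042 F 31.3 t 27.7 [ 0.43  -0.422  0.052] [-1.1 -0.9  1.5]
lifted gap 0.042 F 31.0 t 28.2 [ 0.43  -0.422  0.083] [-0.3 -0.3 -1.2]
at gap 0.042 F 31.0 t 33.4 [0.453 0.049 0.036] [ 0.1  0.  -1.5]
open gap 0.070 F 0.0 t 33.8 [0.453 0.049 0.036] [ 0.1 -0.8  0.1]
pin_box 0.93 [array([452.2,  48.7]), array([41. , 47.9]), np.float64(85.4)] 0.061
short_box 0.94 [array([466.7,  45.9]), array([129.6, 118.6]), np.float64(87.9)] 0.027
rest 0.71 [array([555.4, 209.9]), array([227.7,  83.3]), np.float64(1.8)] 0.048
rail 0.75 [array([ 549. , -358.7]), array([172.5, 317.4]), np.float64(87.0)] 0.023
spectacle_case 0.95 [array([480.9, -99. ]), array([53.4, 98.5]), np.float64(86.7)] 0.036
green_case 0.52 [array([ 513.2, -245.9]), array([33.4, 56.1]), np.float64(4.9)] 0.031
x gap 0.070 F 0.0 t 37.2 [ 0.471 -0.399  0.2  ] [-0.3 -1.1  0.6]
```

View pics/t5.png

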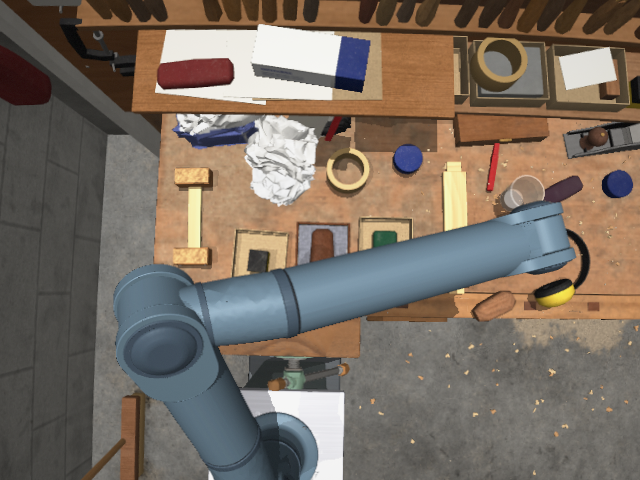

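```bash
python3 - <<'E'
from h import *
pick(.546,-.4175,.018,271.5,.08,60,up=.17)
q=down(np.radians(271.6))
ctrl.movel([.47,-.40,.17],q,.15); st("a")
ctrl.movel([.47,.209,.17],q,.2)
im,w=cloud("top"); save(im,"t6.png"); np.save("top6.npy",w)
im,w=cloud("wrist"); save(im,"w6.png"); np.save("w6.npy",w); st("b")
for n in("rail","rest"):
  for c in("top","wrist"):
    ww=w if c=="wrist" else np.load("top6.npy")
    for o in ctrl.outline_of(c,n)[:1]:
        p=ww[o["region"]]; p=p[np.isfinite(p[:,2])]
        print(n,c,round(o["score"],2),[np.round(v,1) for v in cv2.minAreaRect((p[:,:2]*1000).astype(np.float32))],np.percentile(p[:,2],[10,90]).round(3))
E
```

```text
down gap 0.080 F 0.0 t 39.3 [ 0.546 -0.418  0.018] [-0.3  1.1  0.8]
closed gap 0.054 F 67.2 t 39.7 [ 0.546 -0.418  0.019] [ 0.3 -0.8  2.5]
lifted gap 0.054 F 66.5 t 40.2 [ 0.546 -0.417  0.048] [-0.6  0.4 -2.5]
a gap 0.054 F 66.5 t 41.6 [ 0.471 -0.4    0.169] [ 0.9 -0.2 -3. ]
b gap 0.054 F 66.5 t 44.9 [0.47  0.209 0.17 ] [ 1.1  0.  -3.2]
rail top 0.73 [array([485. , 230.3]), array([351.2, 105.8]), np.float64(0.9)] [0.167 0.174]
rail wrist 0.7 [array([505. , 226.4]), array([175.8,  92.5]), np.float64(1.2)] [0.17  0.171]
rest top 0.8 [array([562. , 194.4]), array([247.8,  79.5]), np.float64(9.0)] [0.01  0.048]
```

View pics/w6.png

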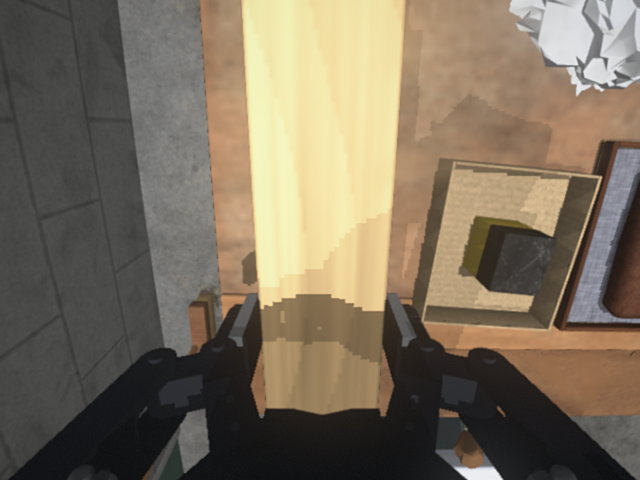

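View pics/t6.png

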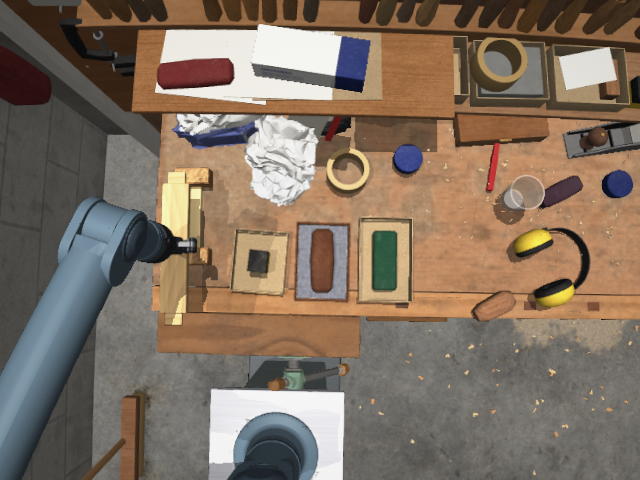

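```bash
python3 - <<'E'
from h import *
q=down(np.radians(271.6))
ctrl.movel([.545,.2095,.12],q,.12); st("c")
ctrl.movel([.545,.2095,.08],q,.06); ctrl.movel([.545,.2095,.065],q,.02); st("d")
ctrl.move_gripper(.075); st("o")
ctrl.movel([.545,.2095,.12],q,.06); ctrl.movel([.48,.2095,.2],q,.15)
ctrl.move_ptp([.35,-.42,.25],down(np.radians(260))); ctrl.pause(.5)
im,w=cloud("top"); save(im,"t7.png")
for n in("pin_box","short_box","rest","rail","spectacle_case","green_case"):
    for o in ctrl.outline_of("top",n)[:1]:
        p=w[o["region"]]; p=p[np.isfinite(p[:,2])]; t=p[p[:,2]>np.percentile(p[:,2],90)-.008]
        print(n,round(o["score"],2),[np.round(v,1) for v in cv2.minAreaRect((t[:,:2]*1000).astype(np.float32))],np.percentile(p[:,2],90).round(3))
st("x")
E
```

```text
c gap 0.054 F 66.5 t 46.0 [0.545 0.209 0.12 ] [ 1.2 -0.1 -3.4]
d gap 0.054 F 66.5 t 47.7 [0.545 0.209 0.065] [-1.4  0.4 -2.7]
o gap 0.075 F 0.0 t 48.1 [0.545 0.21  0.066] [-0.1  0.3 -0.4]
pin_box 0.58 [array([453.1,  48.7]), array([40.6, 50.3]), np.float64(85.1)] 0.061
short_box 0.59 [array([453.9,  48.7]), array([123.9, 147. ]), np.float64(86.8)] 0.026
rest 0.83 [array([556.1, 209.2]), array([225.4,  82.4]), np.float64(1.9)] 0.048
rail 0.67 [array([545.4, 208.7]), array([314.6,  56.9]), np.float64(1.6)] 0.069
spectacle_case 0.74 [array([460.1, -98.7]), array([143.1,  53.9]), np.float64(1.3)] 0.036
x gap 0.075 F 0.0 t 53.1 [ 0.35 -0.42  0.25] [ 0.8 -0.2 -0. ]
```

View pics/t7.png

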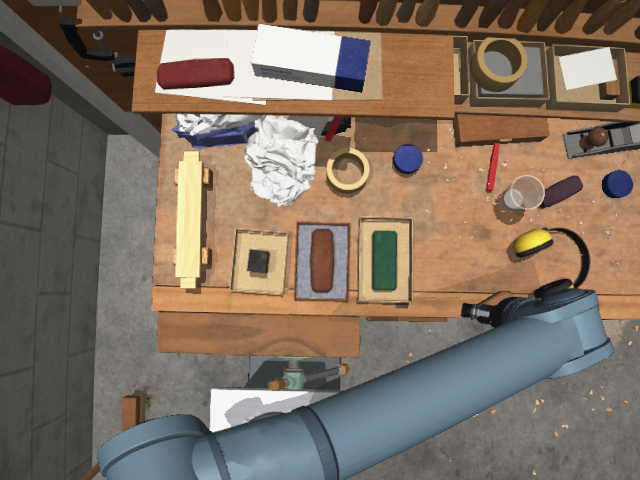

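The rail lies centred across both bearers, at about (190,220). The pin box (258,261), spectacle case (322,260) and green case (385,261) are in their boxes.

```bash
python3 -c "
from bench import ctrl
print(ctrl.sign_off())"
```

```text
the job is handed in; nothing more can be done
None
```

The job is handed in: the last picture shows both cases and the pin box in their places and the rail flat across the rest, within about 11 mm of its centre; no verdict was returned.

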